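# Tighten the quick-release clamp over the flood lamp

### The job

Two quick-release clamps stand on the test bench. On the one that has the black finned flood lamp under its bar, turn the adjuster nut clockwise (seen from above) until its flat grip lies in line with the clamp bar, which is the setting at which the cam lever meets firm resistance midway; then push that cam lever down until it is fully closed, lying flat along the bar. Do not touch the empty clamp.

Things in the scene. Friction and masses are not known exactly. Their poses are not given: they have to be found in the camera images.
- clamp: The loaded clamp, fixed: aluminium plate 160 x 230 x 10 mm (x, y, z), clamp bar 30 mm wide, 210 mm along its y, top 74 mm above the bench, black finned lamp 140 x 96 x 60 mm under the bar. Origin: centre of the plate's underside, z up. Nut axis at its own (0, -85) mm. Lever hinge pin at (0, 85, 90) mm, along x; the lever folds down towards -y, over the bar. Its -x looks roughly to the robot.
- nut (a joint): Its adjuster nut, dark steel, vertical axis: disc 38 mm across, on it an upright flat grip 44 mm long, 14 mm thick, 84 to 116 mm above the bench. Rad, grows clockwise from above, range 0 to 1.75, starts near 0. At 1.22 the grip lies along the clamp's y, in line with the bar; at v it is turned (1.22 - v) anticlockwise from that. Stays where left; takes about 0.3 N m.
- lever (a joint): Its steel cam lever, 14 mm wide, 10 mm thick, thumb pad 30 mm across centred 85 mm from the pin. Rad: 0 open (pointing up, leaning to the clamp's -y, 1.2 rad above level), 1.2 closed on its stop (level, top face 95 mm above the bench). At the pad 5 to 6 N moves it; with the nut at 1.22 firm resistance begins at 0.6 and grows to about 9 N at closed. Stays where left.
- spare_clamp: An identical fixed clamp with its own nut and lever but nothing under its bar; same origin and axes. Not to be touched.

How it is judged:
On the way, in this order (a step that is already met when the one before it is completed fails the run):
1. the nut's grip is in line with the bar (within 0.22 rad) while the lever is still open (value below 0.6) (value of joint nut between 1 and 1.44 rad and value of joint lever below 0.6 rad), for 0.2 s.
2. the lever is closed (value above 1.03) with the nut still at its setting (value of joint nut between 1 and 1.44 rad and value of joint lever above 1.03 rad), for 0.2 s.
At the end, for the whole second after the job is handed in: The loaded clamp's nut stands within 0.22 rad of 1.22 (grip in line with the bar), its lever is closed (value above 1.03 of 1.2) and at rest (all of step 2 and velocity of joint lever between -0.05 and 0.05 rad/s); the robot touches nothing.
It fails at once if the robot touches the empty clamp (contact force between any of the fingers, the arm and spare_clamp above 1 N).
It also fails if it takes over 51 s, if anything falls off the work surface, if the arm or the gripper's body presses on something with over 40 N, if the wrist force passes 120 N, or if a joint passes its speed limit or range.

### The arm

A 6-joint arm with a two-finger parallel gripper is mounted at the origin on the work surface. World frame = base frame: x ahead of the robot, y to its left, z up, the work surface at z = 0. Lengths are in m, angles in rad, forces in N, time in s.
With the tool pointing down it reaches from about 0.375 to 0.925 m from the base axis. Payload 5.7 kg.
Tool frame: the origin (TCP) lies where the fingers leave the gripper's body, on its centre line; the fingertips stand 73 mm ahead of it and the grasp point (between the pads) lies pinch_z ahead of it (pinch_z is the distance from the TCP to the grasp point, in m); z points along the fingers, y is the direction in which the jaws open and shut (so a half turn about z gives the same grasp; the last joint's range is limited). The gripper opens to 85 mm and grips with 20 to 120 N. Pads are 22 mm wide; open, the fingers measure 114 mm over their backs; the gripper's body (76 mm by 85 mm) begins 54 mm behind the grasp point. The pads swing forward as they close: fully open they stand 13 mm farther back than shut.
Start: joints at [-1.325, 0.359, 1.51, -0, 1.272, -0.115], TCP at [0.212, -0.561, 0.304] pointing down, gripper open.
Joint ranges: [-2.97, 2.97], [-1.01, 2.36], [0.21, 2.38], [-0.96, 4.11], [0.2, 2.71], [-2.98, 2.98]. Speed limits (rad/s): [2.39, 2.39, 3.14, 3.14, 3.14, 3.14].

### API

Orientations are given as a 3x3 rotation matrix whose columns are the frame's x, y, z axes.
In Python, from plant import get_obs, read_camera, get_calibration, sign_off, pinch_z gives the robot as it stands.
- The arm moves only by the tool move_arm, never from a script. Its argument "increments" is a list that holds one entry, the list of rows, each a list of 4 numbers: the shift along the tool's x, y, z in mm, then the turn about the tool's z in degrees. A call has 1 to 8 rows; each row shifts and turns the commanded pose from where the row before left it, along the tool's axes as they then stand; what a row does not reach is not made up. A row lasts 1/10 s, in which the tool goes at most 50 mm and 8.59 degrees, less where a joint would pass 70% of its speed; a pose out of reach is approached as far as the arm can. A call is refused whole if a number of a shift passes 50 or a number of a turn 8.59, either way. A call with a gripper value outside its range is refused whole. "jaw" is the opening, from -1 (shut) to 1 (fully open), set as the call begins (left out, the last holds). The fingers move at their own pace and stop on an object; "newtons" is the grip in N (left out, the last holds). Time passes only in rows, so rows that do not move let the fingers close. It gives the time, the measured TCP pose, the force and the opening at its end, in the units of the state.
- get_obs(): the state, without advancing time (a new reading comes with each control period).
- read_camera(name): name is "scene" or "top"; returns (picture, depth): 420x560x3 uint8, red, green, blue; 420x560 float32, m along the optical axis (not along the pixel's ray), 0 where there is no reading.
- get_calibration(name): a dict with "fx", "fy", "cx", "cy" (pixels), "world_from_camera" (4x4, takes a point from camera to world coordinates). Camera axes: x right, y down, z forward; pixel columns grow to the right and rows downward; lengths in m; the calibration is good to about 2 mm. A picture is of the moment at which its call begins. get_calibration takes no time and is no camera call.
- sign_off(): hands the job in, once; it reports no verdict.
The state is a dict: "clock": time; "qpos": joint angles; "joint_vel": joint speeds; "tau": joint torques, N m; "tcp_pos": TCP position; "eef_rot": TCP orientation; "force": force on the tool from outside, world axes, zero at the start; "wrist_torque": the same for the moment, N m; "finger_gap": finger opening in m.
Only numpy, scipy, OpenCV 4.12 (cv2) and the standard library are available. Lean on these libraries where they do the work, as an engineer would, in place of code of your own. Each camera call takes 0.05 s, during which the arm holds its last target.

## Working session

There is one attempt and no reset: what is moved stays moved. The work goes in short steps, Python scripts to look and compute and a tool call to move; the robot and the scene stay as the last step left them, time stands still between calls to the robot, and variables do not carry over. Pictures are saved under pics/ and viewed, and the job is handed in when it is done.

Besides the shell and the picture viewer there is one more tool, called after ">>>" as name(argument=value, ...) on one line, values as JSON. move_arm: Moves the arm, as the interface text tells. Its arguments: {"type":"object","properties":{"increments":{"type":"array"},"jaw":{"type":"number"},"newtons":{"type":"number"}},"required":["increments"]}

```bash
ls; mkdir -p pics
python3 - <<'E'
from plant import *
import cv2,numpy as np
o=get_obs();print(o)
print(pinch_z)
for n in("scene","top"):
    p,d=read_camera(n);cv2.imwrite(f"pics/{n}0.png",p[:,:,::-1]);np.savez(f"{n}0.npz",p=p,d=d)
    print(get_calibration(n))
E
```

```text
pics
{'clock': 0.0, 'qpos': array([-1.32509254e+00,  3.59486421e-01,  1.51145479e+00,  2.33288196e-06,
        1.27249408e+00, -1.15096290e-01]), 'joint_vel': array([ 1.48165764e-03, -2.41190790e-04, -1.77926046e-03,  1.17258064e-04,
        1.27152513e-03,  2.34740205e-05]), 'tau': array([ 4.65076315e-03, -5.27612650e+01, -2.78621668e+01,  4.26517263e-04,
        1.30468007e-02,  5.54823430e-06]), 'tcp_pos': array([ 0.211673  , -0.56082701,  0.30305602]), 'eef_rot': array([[ 9.35614966e-01,  3.53021863e-01, -4.46040092e-04],
       [ 3.53022080e-01, -9.35613283e-01,  1.78784519e-03],
       [ 2.13827405e-04, -1.83019672e-03, -9.99998302e-01]]), 'force': array([-0.12923189, -0.72120264,  0.04748282]), 'wrist_torque': array([ 0.018838  , -0.00266638, -0.00626553]), 'finger_gap': 0.08524054023851632}
0.0539
{'fx': 494.29955415241403, 'fy': 494.29955415241403, 'cx': 281.08622283138226, 'cy': 206.53392634448525, 'world_from_camera': array([[-0.8340845 ,  0.27882626, -0.4759821 ,  1.01334661],
       [ 0.5516097 ,  0.43010512, -0.71465818,  0.68990072],
       [ 0.00545687, -0.85864166, -0.51254729,  0.5795834 ],
       [ 0.        ,  0.        ,  0.        ,  1.        ]])}
{'fx': 404.2842392757853, 'fy': 404.2842392757853, 'cx': 281.3157152009281, 'cy': 209.2208549958842, 'world_from_camera': array([[-0.02823873, -0.99064964,  0.13347606,  0.43257971],
       [-0.99957752,  0.02890435,  0.00305137, -0.01286212],
       [-0.00688088, -0.1333335 , -0.99104734,  0.89408903],
       [ 0.        ,  0.        ,  0.        ,  1.        ]])}
```

View pics/scene0.png

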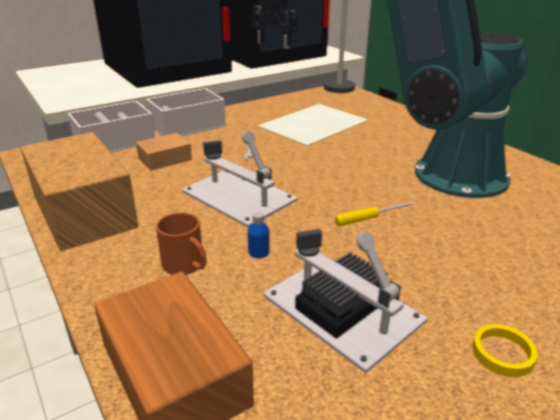

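View pics/top0.png

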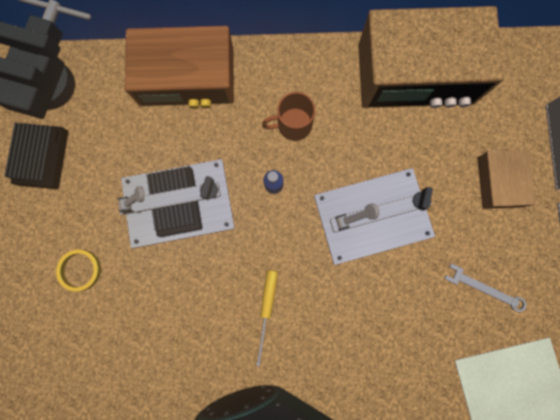

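The scene view shows the loaded clamp front right (lamp at about 345,290). In the top view it's the left clamp: nut about (209,188), lever hinge about (128,203). The empty one is on the right in the top view, at about (375,215).

```bash
cat > h.py <<'E'
import numpy as np,cv2
from plant import get_calibration
def pts(n,f):
    z=np.load(f);p,d=z['p'],z['d'];c=get_calibration(n);T=c['world_from_camera']
    v,u=np.mgrid[:420,:560]
    P=np.stack([(u-c['cx'])/c['fx']*d,(v-c['cy'])/c['fy']*d,d],-1)
    W=P@T[:3,:3].T+T[:3,3];W[d==0]=np.nan
    return p,W
E
python3 - <<'E'
from h import *
for n in("top","scene"):
    p,W=pts(n,n+"0.npz")
    if n=="top":
        R=(slice(150,260),slice(105,245))
    else: R=(slice(220,375),slice(250,440))
    cv2.imwrite(f"pics/{n}0z.png",cv2.resize(p[R][:,:,::-1],None,fx=4 if n!='top' else 5,fy=4 if n!='top' else 5,interpolation=cv2.INTER_CUBIC))
    w=W[R].reshape(-1,3);
    ok=np.isfinite(w[:,0]);w=w[ok]
    # near clamp
    m=(w[:,2]>.006)&(w[:,2]<.014);q=w[m]
    r=cv2.minAreaRect((q[:,:2]*1000).astype(np.float32));print(n,"plate rect",r,cv2.boxPoints(r).round(1).tolist(), np.median(q[:,2]))
    m=(w[:,2]>.068)&(w[:,2]<.078);q=w[m];print(n,'bar',cv2.minAreaRect((q[:,:2]*1000).astype(np.float32)),m.sum(),np.median(q[:,2]))
    m=(w[:,2]>.105)&(w[:,2]<.125);q=w[m];print(n,'hi',len(q),q[:,:2].mean(0))
    np.save(n+"_w.npy",w)
E
```

```text
top plate rect ((590.439208984375, 223.83782958984375), (195.8927764892578, 230.3191375732422), 9.205827713012695) [[475.29998779296875, 321.79998779296875], [512.2000122070312, 94.5], [705.5, 125.80000305175781], [668.7000122070312, 353.20001220703125]] 0.009884550984739948
top bar ((572.8143920898438, 220.8426971435547), (119.9857406616211, 210.164794921875), 9.404131889343262) 1757 0.07215690543925901
top hi 215 [0.58073868 0.16446913]
scene plate rect ((547.5633544921875, 145.671630859375), (437.3956604003906, 256.6975402832031), 68.54927062988281) [[348.1000061035156, -10.899999618530273], [587.0, -104.80000305175781], [747.0, 302.29998779296875], [508.1000061035156, 396.20001220703125]] 0.008944076898178444
scene bar ((612.8090209960938, 212.6133575439453), (367.83795166015625, 229.62863159179688), 58.74250411987305) 2184 0.07162907302142224
scene hi 386 [0.57904054 0.20384671]
```

```bash
ls pics
```

```text
scene0.png
scene0z.png
top0.png
top0z.png
```

View pics/top0z.png

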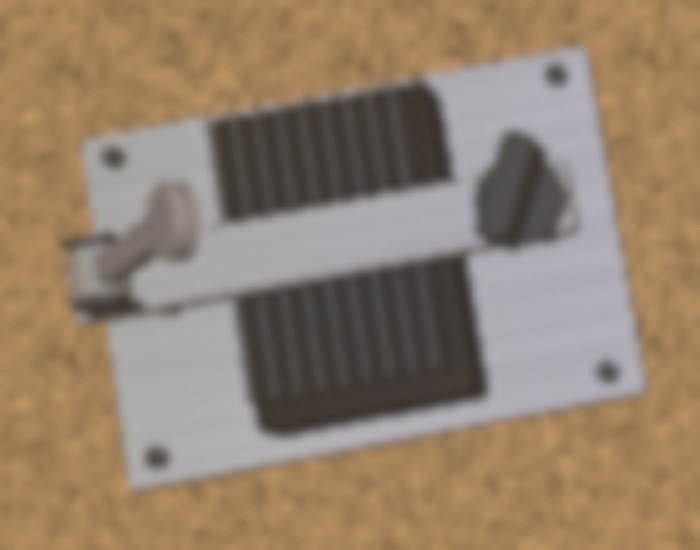

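View pics/scene0z.png

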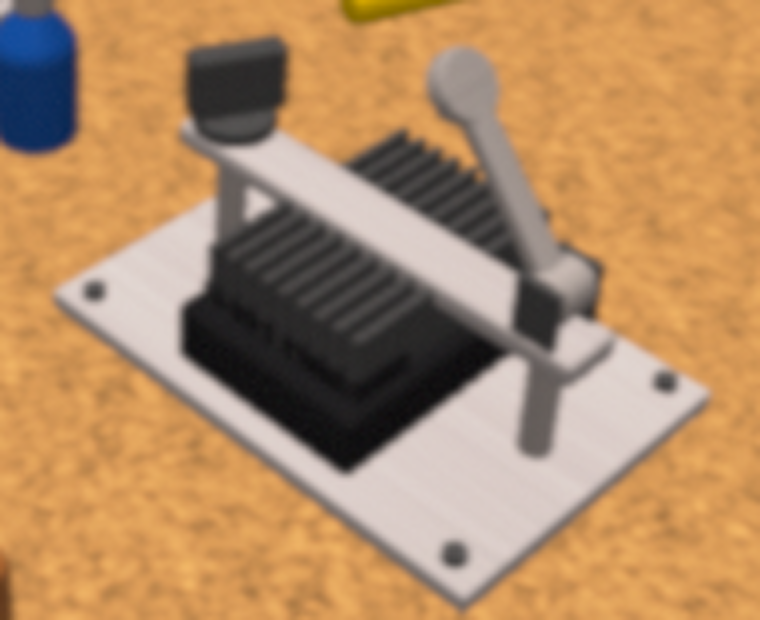

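```bash
cat > fit.py <<'E'
from h import *
from scipy.spatial import cKDTree
C=np.array([.573,.222]);
for n in("top","scene"):
    w=np.load(n+"_w.npy")
    # yaw guess: clamp y axis
    m=(w[:,2]>.066)&(w[:,2]<.08)
    for it in range(3):
        pass
    th=np.deg2rad(9.3); X=np.array([np.cos(th),np.sin(th)]);Y=np.array([-np.sin(th),np.cos(th)])
    a=(w[:,:2]-C)@X; b=(w[:,:2]-C)@Y
    near=(abs(a)<.13)&(abs(b)<.16)
    pl=near&(w[:,2]>.006)&(w[:,2]<.013)
    pl_ab=[np.percentile(a[pl],[.5,99.5]),np.percentile(b[pl],[.5,99.5])]
    print(n,'plate',pl_ab)
    br=near&(w[:,2]>.070)&(w[:,2]<.077)&(abs(a)<.03)
    print(' bar a',np.percentile(a[br],[1,50,99]),'b',np.percentile(b[br],[1,99]),'slope',np.polyfit(b[br],a[br],1),'z',np.median(w[br,2]))
    nu=near&(w[:,2]>.095)&(b<-.05)
    q=np.c_[a,b][nu]; print(' grip centroid ab',q.mean(0),'world',w[nu].mean(0),nu.sum(),cv2.minAreaRect((q*1000).astype(np.float32)),'zmax',w[nu,2].max())
    tp=near&(w[:,2]>.110)&(b<-.05)
    if tp.sum()>5:
        q=np.c_[a,b][tp]; print('  grip top',q.mean(0),tp.sum(),cv2.minAreaRect((q*1000).astype(np.float32)))
        e,V=np.linalg.eigh(np.cov(q.T)); print('  axis ang from +Y deg',np.rad2deg(np.arctan2(-V[0,1],V[1,1])),np.sqrt(e))
    le=near&(w[:,2]>.1)&(b>-.05)
    q=np.c_[a,b,w[:,2]][le]; print(' lever',q.mean(0),'zmax',q[q[:,2].argmax()],'slope',np.polyfit(q[:,1],q[:,2],1))
E
python3 fit.py
```

```text
top plate [array([-0.08008687,  0.079358  ]), array([-0.115531  ,  0.11254734])]
 bar a [-0.02622321 -0.00209476  0.02714421] b [-0.10398452  0.09656319] slope [-0.02953363 -0.00136103] z 0.07345055685303348
 grip centroid ab [-0.00215482 -0.0873331 ] world [0.58498687 0.1354666  0.11259041] 203 ((-0.8309803009033203, -86.36980438232422), (13.8773775100708, 43.768516540527344), 63.04690933227539) zmax 0.11899149004372145
  grip top [-0.00123507 -0.08652241] 160 ((-0.7412052154541016, -86.3631820678711), (13.784181594848633, 43.614471435546875), 63.04690933227539)
  axis ang from +Y deg 63.05996700849101 [0.00402152 0.01257259]
 lever [-0.0014862   0.05014072  0.13794483] zmax [-0.0005807   0.02316697  0.17305126] slope [-1.09850681  0.19302475]
scene plate [array([-0.07716472,  0.08083981]), array([-0.11464608,  0.11353293])]
 bar a [-0.02121769  0.00359831  0.01747583] b [-0.08810855  0.10213252] slope [0.00075405 0.00294016] z 0.07272496457529343
 grip centroid ab [ 0.00354644 -0.08303223] world [0.58991815 0.14063228 0.10760855] 348 ((1.1308479309082031, -85.53561401367188), (16.176286697387695, 43.845985412597656), 63.68141174316406) zmax 0.11690718767237795
  grip top [ 0.00187829 -0.08448854] 157 ((1.0506782531738281, -85.59297180175781), (15.809128761291504, 43.125614166259766), 64.17107391357422)
  axis ang from +Y deg 62.80069644279908 [0.00398029 0.01284033]
 lever [0.00341809 0.04939595 0.13664868] zmax [0.00237969 0.02490057 0.16995477] slope [-1.18461275  0.19516375]
```

Both views agree. The clamp's yaw is about 9.3°. The nut axis is near (0.587, 0.137) and the grip top is at 0.116, as expected. The grip lies 63° anticlockwise from the bar. Next I move over the nut at a height that clears the spare clamp.

>>> move_arm(increments=[[[0, 0, -30, 0], [0, 0, -10, 0], [33, -29, 0, 0], [33, -29, 0, 0], [33, -29, 0, 0], [33, -29, 0, 0], [33, -29, 0, 0], [33, -29, 0, 0]]], jaw=1)

```text
clock: 0.9
tcp_pos: [0.3361, -0.3271, 0.3438]
eef_rot: [[0.936, 0.353, 0.0], [0.353, -0.936, -0.0], [0.0, 0.0, -1.0]]
force: [-0.7, -0.5, -0.1]
finger_gap: 0.0857
```

>>> move_arm(increments=[[[33, -29, 0, 0], [33, -29, 0, 0], [33, -29, 0, 0], [33, -29, 0, 0], [33, -29, 0, 0], [33, -29, 0, 0], [33, -29, 0, 0], [33, -29, 0, 0]]])

```text
clock: 1.7
tcp_pos: [0.5013, -0.0166, 0.3438]
eef_rot: [[0.936, 0.353, 0.001], [0.353, -0.936, -0.0], [0.0, 0.0, -1.0]]
force: [1.1, -1.2, 0.6]
finger_gap: 0.0858
```

>>> move_arm(increments=[[[33, -29, 0, 0], [33, -29, 0, 0], [33, -29, 0, 0], [33, -29, 0, 0], [0, 0, 0, -8.5], [0, 0, 0, -8.5], [0, 0, 0, -8.5], [0, 0, 0, -8.5]]])

```text
clock: 2.5
tcp_pos: [0.5832, 0.137, 0.3434]
eef_rot: [[0.573, 0.82, -0.0], [0.82, -0.573, 0.0], [-0.0, -0.0, -1.0]]
force: [-0.1, 0.7, -0.7]
finger_gap: 0.0851
```

>>> move_arm(increments=[[[0, 0, 0, -8.5], [0, 0, 0, -8.5], [0, 0, 0, -8.5], [0, 0, 0, -8.5], [0, 0, 0, -8.5], [0, 0, 0, -8.5], [0, 0, 0, -8.5], [0, 0, 0, -8.5]]])

```text
clock: 3.3
tcp_pos: [0.5832, 0.1367, 0.3436]
eef_rot: [[-0.545, 0.838, -0.0], [0.838, 0.545, 0.0], [0.0, -0.0, -1.0]]
force: [0.6, 0.1, -1.4]
finger_gap: 0.0854
```

>>> move_arm(increments=[[[0, 0, 0, -8.5], [0, 0, 0, -8.5], [0, 0, 0, -8.5], [0, 0, 0, -8.5], [0, 0, 0, -6], [0, 0, 0, 0], [0, 0, 0, 0], [0, 0, 0, 0]]])

```text
clock: 4.1
tcp_pos: [0.5832, 0.1367, 0.3438]
eef_rot: [[-0.954, 0.3, -0.0], [0.3, 0.954, 0.0], [0.0, 0.0, -1.0]]
force: [0.4, 0.2, 0.3]
finger_gap: 0.0854
```

>>> move_arm(increments=[[[-3.4, 1.7, 0, 0], [0, 0, 45, 0], [0, 0, 45, 0], [0, 0, 30, 0], [0, 0, 20, 0], [0, 0, 10, 0], [0, 0, 0, 0], [0, 0, 0, 0]]], jaw=0.2)

```text
clock: 4.9
tcp_pos: [0.5879, 0.1375, 0.1948]
eef_rot: [[-0.955, 0.298, 0.001], [0.298, 0.955, 0.0], [-0.001, 0.001, -1.0]]
force: [1.1, 0.2, -0.9]
finger_gap: 0.0514
```

```bash
cat > snap.py <<'E'
import sys
from plant import *
import cv2,numpy as np
t=sys.argv[1]
for n,R in(("scene",(slice(120,375),slice(200,440))),("top",(slice(140,270),slice(95,255)))):
    p,d=read_camera(n);np.savez(f"{n}{t}.npz",p=p,d=d)
    q=cv2.resize(p[R][:,:,::-1],(0,0),fx=390/(R[0].stop-R[0].start),fy=390/(R[0].stop-R[0].start),interpolation=cv2.INTER_CUBIC)
    cv2.imwrite(f"pics/{n}{t}.png",q)
a=[cv2.imread(f"pics/{n}{t}.png") for n in("scene","top")]
cv2.imwrite(f"pics/both{t}.png",cv2.resize(np.hstack(a),(800,int(390*800/(a[0].shape[1]+a[1].shape[1])))))
print(get_obs()['tcp_pos'],get_obs()['clock'])
E
python3 snap.py 1
```

```text
[0.58813267 0.13749733 0.19546746] 5.0
```

View pics/both1.png

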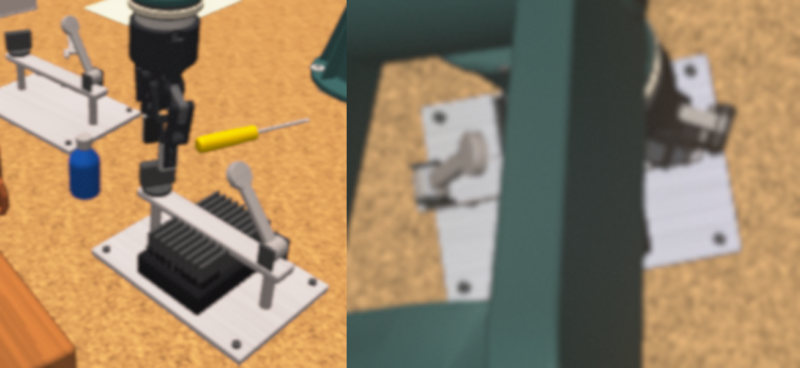

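The scene view shows the jaws over the grip at about (157,175), one finger on each side, and the lever clear. I'll lower and close.

>>> move_arm(increments=[[[1, 0, 15, 0], [0, 0, 10, 0], [0, 0, 8, 0], [0, 0, 0, 0], [0, 0, 0, 0]]])

```text
clock: 5.5
tcp_pos: [0.5862, 0.1377, 0.161]
eef_rot: [[-0.955, 0.298, -0.0], [0.298, 0.955, 0.0], [0.0, 0.0, -1.0]]
force: [0.3, 0.2, -0.3]
finger_gap: 0.0514
```

>>> move_arm(increments=[[[0, 0, 0, 0], [0, 0, 0, 0], [0, 0, 0, 0], [0, 0, 0, 0], [0, 0, 0, 0], [0, 0, 0, 0], [0, 0, 0, 0], [0, 0, 0, 0]]], jaw=-1, newtons=80)

```text
clock: 6.3
tcp_pos: [0.5861, 0.1368, 0.1616]
eef_rot: [[-0.955, 0.298, 0.0], [0.298, 0.955, -0.001], [-0.001, -0.001, -1.0]]
force: [-0.1, -4.3, 5.5]
finger_gap: 0.0125
```

>>> move_arm(increments=[[[0, 0, 0, 4], [0, 0, 0, 4], [0, 0, 0, 4], [0, 0, 0, 4], [0, 0, 0, 4], [0, 0, 0, 4], [0, 0, 0, 4], [0, 0, 0, 4]]])

```text
clock: 7.1
tcp_pos: [0.5866, 0.1375, 0.1616]
eef_rot: [[-0.65, 0.76, 0.001], [0.76, 0.65, -0.0], [-0.001, 0.001, -1.0]]
force: [0.3, -0.1, 4.1]
finger_gap: 0.0125
```

>>> move_arm(increments=[[[0, 0, 0, 4], [0, 0, 0, 4], [0, 0, 0, 4], [0, 0, 0, 4], [0, 0, 0, 4], [0, 0, 0, 4], [0, 0, 0, 4], [0, 0, 0, 3.5]]])

```text
clock: 7.9
tcp_pos: [0.5873, 0.1377, 0.1617]
eef_rot: [[-0.157, 0.988, 0.003], [0.988, 0.157, 0.0], [-0.0, 0.003, -1.0]]
force: [0.8, -0.1, 1.2]
finger_gap: 0.0127
```

>>> move_arm(increments=[[[0, 0, 0, 0], [0, 0, 0, 0], [0, 0, 0, 0]]])

```text
clock: 8.2
tcp_pos: [0.5873, 0.1377, 0.1617]
eef_rot: [[-0.16, 0.987, 0.003], [0.987, 0.16, 0.0], [-0.0, 0.003, -1.0]]
force: [2.5, -0.4, 3.3]
finger_gap: 0.0123
```

The tool's y axis is now at 9.2°, across the bar. I'll release, rise and check.

>>> move_arm(increments=[[[0, 0, 0, 0], [0, 0, 0, 0], [0, 0, 0, 0], [0, 0, 0, 0], [0, 0, -20, 0], [0, 0, -40, 0], [0, 0, -40, 0], [0, 0, -30, 0]]], jaw=0.2)

```text
clock: 9.0
tcp_pos: [0.5863, 0.1377, 0.2931]
eef_rot: [[-0.16, 0.987, 0.001], [0.987, 0.16, 0.0], [0.0, 0.001, -1.0]]
force: [0.9, 0.4, 0.7]
finger_gap: 0.0507
```

```bash
python3 snap.py 2
cat > fit2.py <<'E'
import sys
from h import *
t=sys.argv[1]
C=np.array([.573,.222]);th=np.deg2rad(9.3); X=np.array([np.cos(th),np.sin(th)]);Y=np.array([-np.sin(th),np.cos(th)])
for n in ("scene","top"):
    p,W=pts(n,n+t+".npz");w=W.reshape(-1,3);w=w[np.isfinite(w[:,0])]
    a=(w[:,:2]-C)@X;b=(w[:,:2]-C)@Y
    m=(abs(a)<.03)&(abs(b+.085)<.035)&(w[:,2]>.09)&(w[:,2]<.121)
    if m.sum()>20:
        q=np.c_[a,b][m];e,V=np.linalg.eigh(np.cov(q.T));mm=m&(w[:,2]>.11);print(n,'grip',m.sum(),cv2.minAreaRect((q*1000).astype(np.float32)),cv2.minAreaRect((np.c_[a,b][mm]*1000).astype(np.float32)))
    m=(abs(a)<.02)&(b>-.05)&(b<.075)&(w[:,2]>.09)&(w[:,2]<.2)
    if m.sum()>20:
        q=np.c_[a,b,w[:,2]][m];print(n,'lever',m.sum(),q.mean(0),'zmax',q[q[:,2].argmax()],'bmin',q[q[:,1].argmin()],'ang',np.arctan(np.polyfit(q[:,1],q[:,2],1)[0]))
E
python3 fit2.py 2
```

```text
[0.58838668 0.13801916 0.29584665] 9.1
scene grip 381 ((1.549574375152588, -85.55802154541016), (45.288787841796875, 15.089183807373047), 89.24616241455078) ((1.3007750511169434, -85.49993896484375), (45.12619400024414, 14.608991622924805), 89.96409606933594)
scene lever 646 [0.00362084 0.0467173  0.1394001 ] zmax [0.00065043 0.02545797 0.16945174] bmin [0.0071038  0.01984849 0.16418425] ang -0.8972109724329376
top grip 177 ((-0.6349153518676758, -88.51492309570312), (14.494226455688477, 39.179588317871094), 0.3095221519470215) ((-0.5704083442687988, -88.56582641601562), (14.348980903625488, 38.672245025634766), 0.8123590350151062)
```

View pics/both2.png

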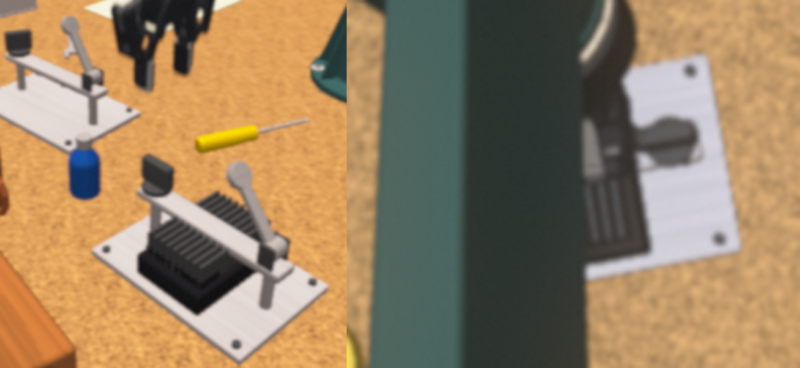

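The grip is in line with the bar to within 1° in both views. The lever is still open, about 0.9 rad above level, and its pad top is at about (240,172) in the scene view. I'll shut the jaws and move behind the lever on its hinge side.

>>> move_arm(increments=[[[40, 0, 0, 0], [40, 0, 0, 0], [40, 0, 0, 0], [37, 0, 0, 0], [0, 0, 0, 0], [0, 0, 0, 0], [0, 0, 0, 0], [0, 0, 0, 0]]], jaw=-1, newtons=40)

```text
clock: 9.9
tcp_pos: [0.5612, 0.2914, 0.2906]
eef_rot: [[-0.158, 0.987, -0.001], [0.987, 0.158, -0.001], [-0.0, -0.001, -1.0]]
force: [-0.3, -0.1, -0.4]
finger_gap: -0.0
```

>>> move_arm(increments=[[[0, 0, 20, 0], [0, 0, 20, 0], [0, 0, 15, 0], [0, 0, 0, 0], [0, 0, 0, 0]]])

```text
clock: 10.4
tcp_pos: [0.5613, 0.2919, 0.2361]
eef_rot: [[-0.158, 0.987, -0.0], [0.987, 0.158, -0.0], [-0.0, -0.0, -1.0]]
force: [0.7, -0.6, 0.3]
finger_gap: 0.0
```

```bash
python3 snap.py 3
python3 - <<'E'
from plant import get_obs
import numpy as np
C=np.array([.573,.222]);th=np.deg2rad(9.3); X=np.array([np.cos(th),np.sin(th)]);Y=np.array([-np.sin(th),np.cos(th)])
o=get_obs();r=o['tcp_pos'][:2]-C;print(r@X,r@Y,o['tcp_pos'][2],o['force'],o['finger_gap'])
# schedule tip-centre
prev=None
for t in (1.2,1.1,1.0,.9,.8,.7,.6,.5,.4,.3,.2,.1,.0):
    q=np.array([85-80*np.cos(t)+5*np.sin(t)+11, 90+80*np.sin(t)+5*np.cos(t)+73]);print(t,q.round(1),None if prev is None else (q-prev).round(1));prev=q
E
```

```text
[0.56183361 0.29243395 0.23701906] 10.5
0.00036277974673207464 0.07131267452370268 0.23701905556484046 [ 0.06253248 -0.47153897  1.24157039] 0.0006148413553449479
1.2 [ 71.7 239.4] None
1.1 [ 64.2 236.6] [-7.5 -2.8]
1.0 [ 57. 233.] [-7.2 -3.5]
0.9 [ 50.2 228.8] [-6.8 -4.2]
0.8 [ 43.9 223.9] [-6.3 -4.9]
0.7 [ 38.  218.4] [-5.8 -5.5]
0.6 [ 32.8 212.3] [-5.2 -6.1]
0.5 [ 28.2 205.7] [-4.6 -6.6]
0.4 [ 24.3 198.8] [-3.9 -7. ]
0.3 [ 21.1 191.4] [-3.2 -7.3]
0.2 [ 18.6 183.8] [-2.5 -7.6]
0.1 [ 16.9 176. ] [-1.7 -7.8]
0.0 [ 16. 168.] [-0.9 -8. ]
```

View pics/both3.png

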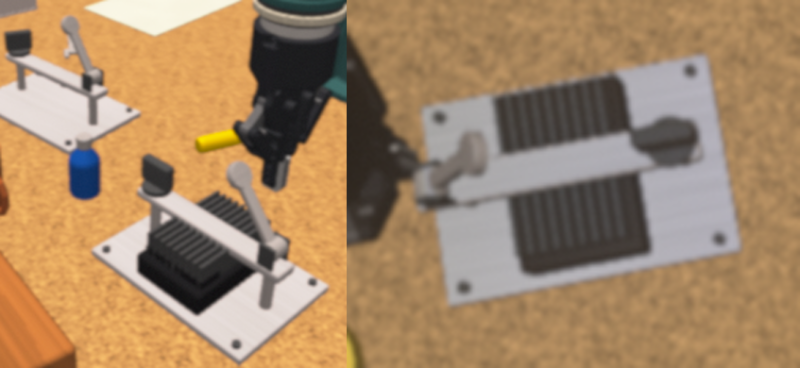

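The shut fingers stand behind the lever on the hinge side, at about (275,175) in the scene view. The nut is in line in the top view. I'll push along the arc.

>>> move_arm(increments=[[[-7.5, 0, 1, 0], [-7, 0, 3, 0], [-3.5, 0, 2, 0], [-3.5, 0, 2.5, 0], [-3, 0, 2.5, 0], [-3, 0, 2.5, 0], [-3, 0, 3, 0], [-3, 0, 3, 0]]])

```text
clock: 11.3
tcp_pos: [0.5666, 0.2597, 0.217]
eef_rot: [[-0.16, 0.987, 0.001], [0.987, 0.16, 0.001], [0.001, 0.001, -1.0]]
force: [-1.4, 0.0, 5.9]
finger_gap: 0.0001
```

>>> move_arm(increments=[[[-2.6, 0, 3, 0], [-2.6, 0, 3, 0], [-2.3, 0, 3.3, 0], [-2.3, 0, 3.3, 0], [-2, 0, 3.5, 0], [-2, 0, 3.5, 0]]])

```text
clock: 11.9
tcp_pos: [0.569, 0.2457, 0.1976]
eef_rot: [[-0.16, 0.987, 0.001], [0.987, 0.16, -0.0], [-0.0, 0.001, -1.0]]
force: [-0.5, -0.7, 7.1]
finger_gap: 0.0001
```

```bash
python3 snap.py 4; python3 fit2.py 4
```

```text
[0.56897289 0.24553111 0.19708646] 12.0
scene grip 373 ((0.6968636512756348, -85.73934936523438), (45.89155960083008, 16.46785545349121), 88.93771362304688) ((0.02239370346069336, -85.95487976074219), (45.008949279785156, 15.423356056213379), 88.25883483886719)
scene lever 1225 [0.00508251 0.03343335 0.14340195] zmax [0.01208577 0.04207787 0.19996378] bmin [ 0.00624953 -0.00716781  0.12751613] ang -0.41013323637203347
top grip 211 ((-0.6074538230895996, -86.36300659179688), (43.53809356689453, 15.036577224731445), 88.86924743652344) ((-0.30176734924316406, -86.10679626464844), (14.756962776184082, 43.14274215698242), 0.26800650358200073)
top lever 305 [-0.00351701  0.0084428   0.14372664] zmax [-0.00832806  0.00782286  0.19932431] bmin [-0.00252173 -0.00897869  0.12739698] ang 0.8518441789091354
```

View pics/both4.png

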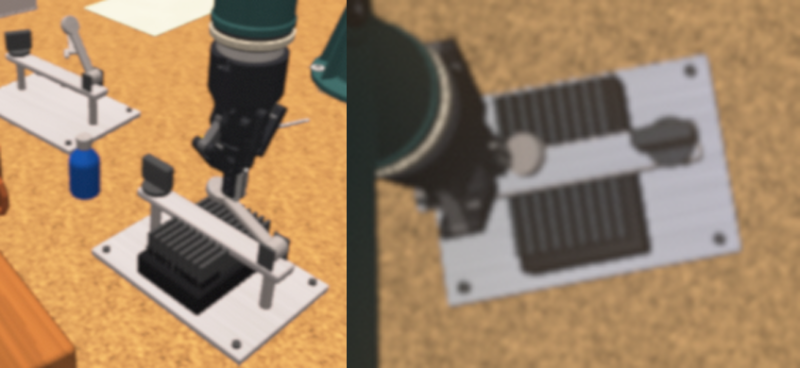

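The lever is partly down, pad at about (220,190) in the scene view, with the fingertip on it. The nut hasn't moved. TCP z is 0.197 and has to reach about 0.168.

>>> move_arm(increments=[[[-1.6, 0, 3.6, 0], [-1.6, 0, 3.6, 0], [-1.3, 0, 3.8, 0], [-1.3, 0, 3.8, 0], [-0.8, 0, 3.9, 0], [-0.8, 0, 3.9, 0], [0, 0, 3, 0], [0, 0, 0, 0]]])

```text
clock: 12.8
tcp_pos: [0.5703, 0.238, 0.1716]
eef_rot: [[-0.16, 0.987, 0.001], [0.987, 0.16, -0.001], [-0.001, 0.001, -1.0]]
force: [0.2, -3.7, 3.2]
finger_gap: 0.0001
```

>>> move_arm(increments=[[[0, 0, 2, 0], [0, 0, 0, 0], [0, 0, 0, 0]]])

```text
clock: 13.1
tcp_pos: [0.5703, 0.2378, 0.1698]
eef_rot: [[-0.16, 0.987, 0.001], [0.987, 0.16, -0.001], [-0.002, 0.001, -1.0]]
force: [-0.1, -3.4, 5.4]
finger_gap: -0.0
```

>>> move_arm(increments=[[[0, 0, 1, 0], [0, 0, 1, 0], [0, 0, 0, 0], [0, 0, 0, 0]]])

```text
clock: 13.5
tcp_pos: [0.5703, 0.2376, 0.1679]
eef_rot: [[-0.16, 0.987, 0.001], [0.987, 0.16, -0.002], [-0.002, 0.001, -1.0]]
force: [-0.7, -5.1, 7.6]
finger_gap: -0.0002
```

```bash
python3 snap.py 5; python3 fit2.py 5
```

```text
[0.5703138  0.23762352 0.16794525] 13.6
scene grip 379 ((1.0974979400634766, -85.79443359375), (45.2977294921875, 15.91047191619873), 89.72956085205078) ((1.0981049537658691, -85.66586303710938), (45.04057312011719, 15.91047191619873), 89.72956085205078)
scene lever 1339 [0.0042459  0.02772401 0.13760781] zmax [0.0034579  0.02789443 0.19988831] bmin [ 0.0018055  -0.01641078  0.09266197] ang 0.16036873928099668
top grip 211 ((-0.4297919273376465, -86.43917846679688), (43.54008102416992, 14.863399505615234), 89.51209259033203) ((-0.2204113006591797, -86.38325500488281), (14.586615562438965, 43.48153305053711), 0.10256345570087433)
top lever 277 [-0.00413199  0.00186136  0.114411  ] zmax [-0.01943805 -0.00033631  0.19152149] bmin [-0.0023419  -0.01578815  0.09536682] ang 0.3887193074985032
```

View pics/both5.png

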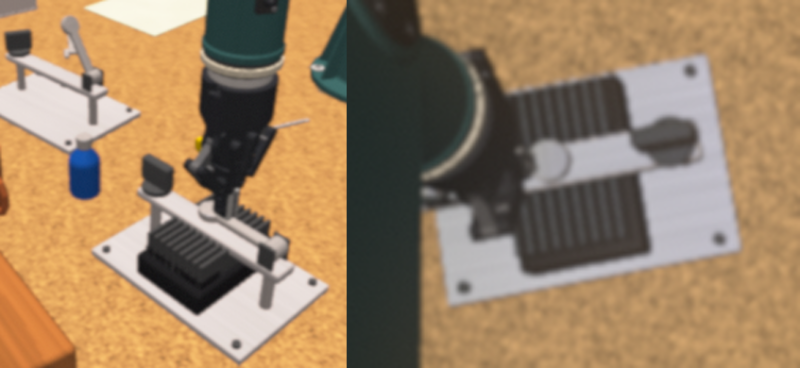

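The lever lies flat along the bar, pad at about (212,208), top at about 0.095. I'll retract straight up and look again.

>>> move_arm(increments=[[[0, 0, -5, 0], [0, 0, -15, 0], [0, 0, -40, 0], [0, 0, -40, 0], [40, 0, 0, 0], [40, 0, 0, 0], [40, 0, 0, 0], [0, 0, 0, 0]]])

```text
clock: 14.4
tcp_pos: [0.5495, 0.3618, 0.2673]
eef_rot: [[-0.163, 0.987, 0.0], [0.987, 0.163, 0.003], [0.003, 0.001, -1.0]]
force: [-0.9, 0.7, -0.1]
finger_gap: 0.0001
```

>>> move_arm(increments=[[[0, 0, 0, 0], [0, 0, 0, 0], [0, 0, 0, 0]]])

```text
clock: 14.7
tcp_pos: [0.5508, 0.356, 0.2671]
eef_rot: [[-0.158, 0.987, -0.0], [0.987, 0.158, -0.0], [-0.0, -0.001, -1.0]]
force: [0.0, -0.7, -1.0]
finger_gap: -0.0005
```

```bash
python3 snap.py 6; python3 fit2.py 6
```

```text
[0.55094811 0.35601754 0.26719767] 14.8
scene grip 381 ((1.3928565979003906, -86.01762390136719), (44.888519287109375, 15.905487060546875), 89.5400390625) ((0.9397869110107422, -85.84210968017578), (43.937686920166016, 14.996556282043457), 89.5400390625)
scene lever 451 [0.00237412 0.02562358 0.09370314] zmax [-0.0132768   0.07455286  0.09986615] bmin [-0.00711024 -0.01560861  0.09263628] ang -0.0030465615632374013
top grip 212 ((-0.4826536178588867, -86.35299682617188), (43.62713623046875, 14.655463218688965), 89.34203338623047) ((-0.4895763397216797, -86.18724060058594), (43.27633285522461, 14.622426986694336), 89.12274932861328)
top lever 412 [-0.00098662  0.02630063  0.09481069] zmax [-0.01467664  0.07445345  0.10254946] bmin [ 0.00010666 -0.01562246  0.09338245] ang -0.002470809128655593
```

View pics/both6.png

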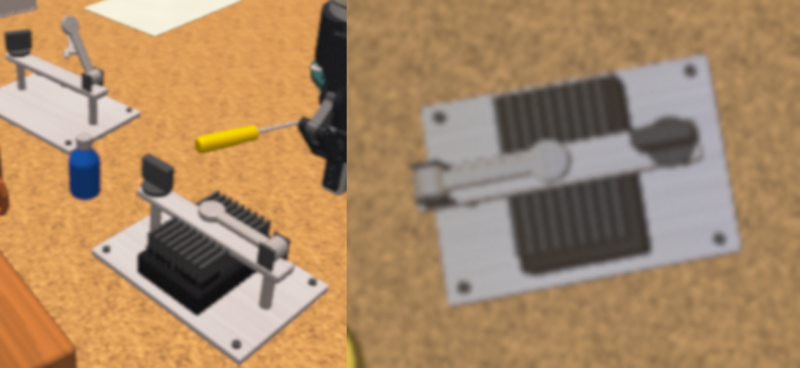

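The lever is level in both views (slope 0.003 rad, top about 94 mm), the grip is in line with the bar within 1°, and the arm is clear.

```bash
python3 -c "
from plant import *
print(sign_off())"
```

```text
the job is handed in; nothing more can be done
None
```

I turned the loaded clamp's adjuster nut about 63° clockwise until its grip lay along the bar. Then I pushed its cam lever down along its arc with the shut fingertips until it was closed, and handed the job in at about 15 s of the 51 s allowed.

Last checks, with the arm retracted:
- **Nut:** the grip is in line with the bar to within 1° in both cameras; the allowance is 0.22 rad, about 12.6°.
- **Lever:** it lies level to about 0.003 rad, with its top at about 94–95 mm against the 95 mm given for closed. I last pressed it with about 8 N, so I never felt a hard stop.
- **Spare clamp:** I kept the fingertips well above it and did not touch it; it looks unchanged in the scene view.

The lever started about 0.9–1.0 rad above level rather than 1.2, which is a value of about 0.2–0.3 and still below the 0.6 limit. No check failed. The two cameras differed by up to 2–3 mm in position, close to the stated calibration error.

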